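# Weigh a valve ball in its dish and present it to the inspection camera

## Robot

A 6-joint arm with a two-finger parallel gripper is mounted at the origin on the work surface; the furniture and walls round the work are solid. World frame = base frame: x ahead of the robot, y to its left, z up, the work surface at z = 0. Lengths are in m, angles in rad, forces in N, time in s.
With the tool pointing down it reaches from about 0.35 to 0.85 m from the base axis. Payload 8.1 kg.
Tool frame: the origin (TCP) lies between the finger pads; the fingertips stand 11 mm ahead of it and the grasp point (between the pads) lies 8 mm behind it; y points along the fingers, x is the direction in which the jaws open and shut, and the axes are right-handed (so a half turn about y gives the same grasp; the last joint's range is limited). The gripper opens to 93 mm and grips with 3 to 60 N. Pads are 15 mm wide; open, the fingers measure 128 mm over their backs; the gripper's body (75 mm by 188 mm) begins 65 mm behind the grasp point.
Start: joints at [1.187, 0.13, 1.488, -0, 1.523, -0.085], TCP at [0.177, 0.573, 0.23] pointing down, gripper open.
Joint ranges: [-2.96, 2.96], [-0.89, 2.26], [0.02, 2.5], [-1.34, 4.48], [0, 2.73], [-2.66, 2.66]. Speed limits (rad/s): [2.39, 2.39, 2.79, 3.14, 3.14, 3.14].

## Interface

Orientations are given as a rotation vector (axis times angle).
In Python, from plant import readout, optics, robot gives the robot as it stands.
- The arm moves only by the shell command python3 -m creep 'ROWS' [FORCE]. ROWS is JSON, a list that holds one entry, the list of rows, each a list of 7 numbers: the closure, from 0 (fully open) to 1 (shut), then the shift along the tool's x, y, z in cm, then the turn, a rotation vector about the tool's x, y, z in degrees. In form: [[[grip, x, y, z, wx, wy, wz], ...]]. A call has exactly 8 rows; each row shifts and turns the pose as measured when the row begins, along the tool's axes as they then stand; what a row does not reach is not made up. A row lasts 1/10 s, in which the tool goes at most 50 mm and 8.59 degrees, less where a joint would pass 70% of its speed; a pose out of reach is approached as far as the arm can. A call is refused whole if a number of a shift passes 5 or a number of a turn 8.59, either way. A call with a gripper value outside its range is refused whole. The fingers move at their own pace and stop on an object; FORCE is the grip in N (left out, the last holds). Time passes only in rows, so rows that do not move let the fingers close, or fill a call up. It gives the time, the measured TCP pose, the force and the opening at its end, in the units of the state.
- readout.read_state(): the state, without advancing time (a new reading comes with each control period).
- optics.read_camera(name): name is "scene" or "top"; returns a dict with "frame" (420x560x3 uint8, red, green, blue), "depth" (420x560 float32, m along the optical axis (not along the pixel's ray), 0 where there is no reading), "intrinsics" (3x3 intrinsics, pixels), "dist_coeffs" ([k1, k2, p1, p2, k3] as OpenCV has them; the pictures are not rectified), "R" (3x3) and "t" (3): a world point X has camera coordinates R X + t. Camera axes: x right, y down, z forward; pixel columns grow to the right and rows downward; lengths in m; the calibration is good to about 2 mm. A picture is of the moment at which its call begins.
- robot.close_job(): hands the job in, once; it reports no verdict.
The state is a dict: "t": time; "q": joint angles; "dq": joint speeds; "joint_torque": joint torques, N m; "tool_pos": TCP position; "orientation": TCP orientation; "force": force on the tool from outside, world axes, zero at the start; "wrist_torque": the same for the moment, N m; "opening": finger opening in m.
Only numpy, scipy, OpenCV 4.12 (cv2) and the standard library are available. Lean on these libraries where they do the work, as an engineer would, in place of code of your own. Each camera call takes 0.05 s, during which the arm holds its last target. There are 200 camera calls.

## Task

Carry the white dish by its orange handle, with the loose brass ball centred in it, onto the middle of the spring balance's pan, the gap in its rim toward the red mark on the pan, and let go so that the pan settles under it. Then take the handle again, lift the dish clear above the pan and turn it a quarter turn so that the gap faces straight at the inspection camera, with the ball at the height of the lens; finish while still holding it there, still and level over the pan. Keep the dish level and the ball in its centre all the way, do not touch the ball, do not press the pan down to its stop, and leave the other things where they are.

Things in the scene. Friction and masses are not known exactly. Their poses are not given: they have to be found in the camera images.
- dish: White round dish, 112 mm across, 22 mm high at the rim, flat black foot 72 mm across, 144 to 225 g. Its floor is a shallow 9 degree cone that centres the ball. Origin: centre of the underside, z up; +x points out through the gap in the rim (36 degrees either side, ends marked by red posts). A steel bail spans it along y, orange grip bar on top. Starts on the table, gap roughly toward the robot.
- dish_grip (a point): Centre of the dish's orange grip bar, on the dish's axis 84 mm above its underside. The bar is 14 mm thick (along the dish's x, close the fingers along this), 62 mm long (along the dish's y) and 16 mm high. Below it is free space down to the ball (top of the ball 30 mm above the dish's underside).
- dish_gap (a point): Middle of the gap in the dish's rim, 53 mm from the dish's axis along its +x, 15 mm above its underside.
- dish_seat (a point): On the dish's axis, 18.1 mm above its underside: where the ball's centre lies when the ball rests in the middle.
- ball: Brass-coloured loose ball, 24 mm in diameter, 45 g, lying in the dish; origin at its centre.
- balance: Green spring balance fixed to the table, housing 150 x 150 mm, 40 mm high, white scale strip with a red pointer on its front (-x). Origin: under its centre, at table height; the pan's axis is its z axis; x points away from the robot's side, y to the left (yaw within 0.25 rad of the world's axes).
- pan_centre (a point): Centre of the top face of the balance's flat round aluminium pan (130 mm across, no lip), 64 mm above the table when unloaded; moves down with the pan.
- pan_mark (a point): The red mark near the edge of the pan, 56 mm from the pan's centre along the balance's -x.
- pan (a joint): How far the balance's pan has sunk, in m: 0 when empty, about 0.0035 to 0.0055 with the dish and ball resting on it, 0.018 at its stop. Spring 400 N/m (about 7.5 N on the empty pan to reach the stop), damped.
- camera_stand: Black inspection camera on a steel post with a dark round foot, fixed to the table on the balance's -y side (the robot's right), 182 mm high. Origin: on the table below the front of the lens; its axes are parallel to the balance's; it looks along its +y, at the axis of the pan.
- lens (a point): Front of the camera's lens, 160 mm above the table, 160 to 195 mm from the pan's axis.
- parts_drawers: Tall grey drawer cabinet, fixed, 237 mm high, standing behind the dish and left of the balance: 190 mm along x, 232 mm along y. Origin under its centre. An obstacle: keep dish, gripper and arm clear of its front corner.
- cartridge_a: Cream filter cartridge with a black O-ring, 45 mm across, 72 mm high, standing; bystander. Origin at its underside.
- cartridge_b: Another such cream cartridge; bystander.
- bottle_tall: Blue filter bottle, 63 mm across, 175 mm high, standing behind the balance; bystander. Origin at its underside.
- blue_cap: Blue moulded ring cap, 64 mm across, 28 mm high; bystander. Origin at its underside.
Things that resemble listed ones, but are neither listed nor needed, are in the scene too. There is more than one size of the camera_stand; the job needs the smaller.

How it is judged:
By the outcome, as a careful person would: the job done as asked, in the order asked, and still so for the second after the job is handed in, while the arm keeps its last pose, push and grip.
It also fails if it takes over 64 s, if anything falls off the work surface, if the arm or the gripper's body presses on something with over 40 N, if the wrist force passes 120 N, or if a joint passes its speed limit or range.

## Working session

There is one attempt and no reset: what is moved stays moved. The work goes in short steps, Python scripts to look and compute and a shell command to move; the robot and the scene stay as the last step left them, time stands still between calls to the robot, and variables do not carry over. Pictures are saved under pics/ and viewed, about 8 in all and at most 12, crops included, and the job is handed in when it is done.

```bash
ls; mkdir -p pics; cat > h.py <<'E'
import numpy as np, cv2, pickle
from plant import readout, optics, robot
def shot(name,tag):
    c=optics.read_camera(name); pickle.dump(c,open(f'pics/{tag}.pkl','wb'))
    cv2.imwrite(f'pics/{tag}.png',c['frame'][:,:,::-1]); return c
def load(tag): return pickle.load(open(f'pics/{tag}.pkl','rb'))
def ray(c,u,v):
    p=cv2.undistortPoints(np.array([[[u,v]]],float),c['intrinsics'],np.array(c['dist_coeffs'],float))[0,0]
    R=np.array(c['R']);t=np.array(c['t']); return -R.T@t, R.T@np.array([p[0],p[1],1.])
def at_z(c,u,v,z):
    o,d=ray(c,u,v); return o+d*(z-o[2])/d[2]
def at_depth(c,u,v):
    o,d=ray(c,u,v); return o+d*c['depth'][int(round(v)),int(round(u))]
def proj(c,X):
    r,_=cv2.Rodrigues(np.array(c['R'])); return cv2.projectPoints(np.atleast_2d(np.array(X,float)),r,np.array(c['t'],float),c['intrinsics'],np.array(c['dist_coeffs'],float))[0][:,0]
def cloud(c):
    h,w=c['depth'].shape; u,v=np.meshgrid(np.arange(w),np.arange(h))
    p=cv2.undistortPoints(np.stack([u,v],-1).reshape(-1,1,2).astype(float),c['intrinsics'],np.array(c['dist_coeffs'],float)).reshape(h,w,2)
    P=np.dstack([p,np.ones((h,w))])*c['depth'][...,None]
    return (P-np.array(c['t']))@np.array(c['R'])
def crop(tag,u0,v0,u1,v1,s,out):
    im=cv2.imread(f'pics/{tag}.png')[v0:v1,u0:u1]; cv2.imwrite(f'pics/{out}.png',cv2.resize(im,None,fx=s,fy=s,interpolation=cv2.INTER_CUBIC))
E
python3 - <<'E'
from h import *
a=shot('scene','s0');b=shot('top','t0')
s=readout.read_state();print(s)
for c in(a,b): print(c['intrinsics'],c['dist_coeffs'],-np.array(c['R']).T@c['t'],c['R'])
E
```

```text
pics
{'t': 0.1, 'q': array([ 1.18661137e+00,  1.31094494e-01,  1.48916803e+00,  2.17946084e-05,
        1.52297137e+00, -8.53732903e-02]), 'dq': array([ 0.00017181, -0.00178904, -0.00183158,  0.00014946,  0.00237639,
       -0.00067594]), 'joint_torque': array([ 6.81260408e-04, -5.61330950e+01, -4.93100774e+01,  7.69876828e-02,
        2.90599326e-02,  3.08093570e-05]), 'tool_pos': array([0.17640417, 0.57297478, 0.22868832]), 'orientation': array([-1.33673096, -0.98526555,  0.98760729]), 'force': array([ 0.03994171,  0.80372123, -0.37036446]), 'wrist_torque': array([ 0.02203427, -0.04586231, -0.03259954]), 'opening': 0.09275181590192788}
[[512.13922363   0.         288.32155191]
 [  0.         512.13922363 211.73759951]
 [  0.           0.           1.        ]] [0.03331385 0.         0.         0.         0.        ] [-0.51215033 -0.75867956  0.77452647] [[ 0.59375677 -0.80452989 -0.01358508]
 [-0.37659367 -0.26293327 -0.88828109]
 [ 0.71107672  0.53253897 -0.45909927]]
[[510.41810363   0.         274.43731755]
 [  0.         510.41810363 217.16997789]
 [  0.           0.           1.        ]] [-0.01799456  0.          0.          0.          0.        ] [ 0.27235354 -0.02056617  1.43419122] [[ 0.00975897 -0.99991888 -0.00818452]
 [-0.98879511 -0.00843048 -0.14904077]
 [ 0.14895968  0.0095473  -0.98879718]]
```

View pics/s0.png

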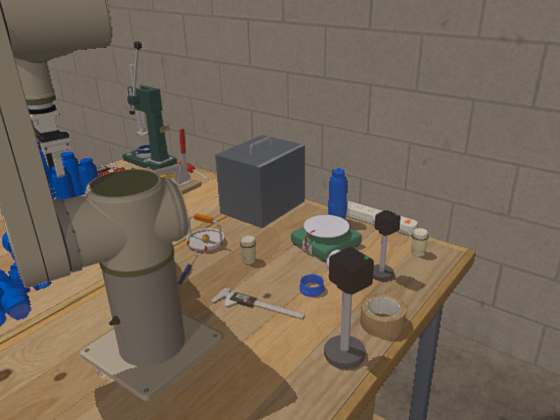

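View pics/t0.png

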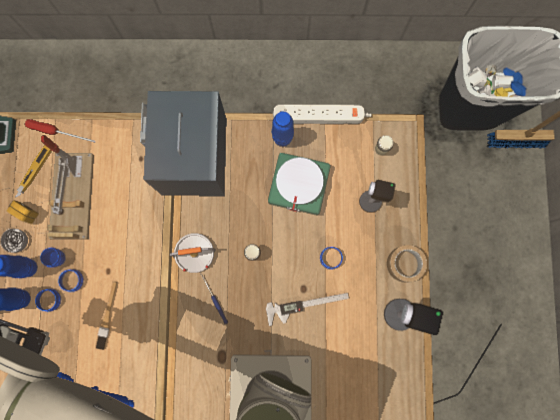

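Scene view: the dish with brass ball is at (206,240), its orange bar at (205,218), the balance pan at (327,228), the small camera stand at (385,225) and the larger one at (348,265).
Top view: dish (194,253), bar (186,252), pan (299,181), mark about (295,203), small stand (372,200), large stand (410,316).

Possible mix-ups: other orange items (yellow tool at 33,165 top), blue rings and tape roll (408,263), and the large stand (410,316). I choose the dish at (194,253) and the stand at (372,200). Next is a close crop.

```bash
python3 - <<'E'
from h import *
def cr(tag,u,v,w,h,s): return cv2.resize(cv2.imread(f'pics/{tag}.png')[v:v+h,u:u+w],None,fx=s,fy=s,interpolation=cv2.INTER_CUBIC)
A=cr('t0',160,215,80,60,5);B=cr('t0',260,145,80,75,5)[:300*1+75];C=cr('s0',170,200,80,60,5);D=cr('s0',285,195,135,100,3)
B=B[:375]; 
top=np.hstack([A,C]); D=cv2.resize(D,(400,296)); B=cv2.resize(B,(320,300))[:296]; B=np.pad(B,((0,0),(0,80),(0,0)))
cv2.imwrite('pics/c0.png',np.vstack([top,np.hstack([B,D])]))
t=load('t0');s=load('s0')
import scipy.spatial.transform as st
r=readout.read_state();print(st.Rotation.from_rotvec(r['orientation']).as_matrix().round(3))
for c,n in((t,'t'),(s,'s')):
    P=cloud(c);f=c['frame'].astype(int);R,G,B=f[...,0],f[...,1],f[...,2]
    def rep(m,nm):
        q=P[m&(c['depth']>0)]; print(n,nm,len(q),q.mean(0).round(4) if len(q) else '',q.min(0).round(3),q.max(0).round(3))
    near=lambda x,y,r:(np.hypot(P[...,0]-x,P[...,1]-y)<r)
    if n=='t':
        d=at_z(c,194,253,.02);pa=at_z(c,299.5,181,.064);print(d,pa)
    org=(R>180)&(G<150)&(B<80)&near(d[0],d[1],.12); rep(org&(P[...,2]>.07),'grip')
    q=P[org&(P[...,2]>.07)][:,:2]; w,v=np.linalg.eigh(np.cov(q.T)); print('axis',v[:,1],np.degrees(np.arctan2(*v[::-1,1])))
    wh=(f.min(-1)>150)&near(pa[0],pa[1],.09)&(abs(P[...,2]-.064)<.012)
    rep(wh,'pan'); k=cv2.findContours(wh.astype(np.uint8),0,1)[0];k=max(k,key=len);hull=P[k[:,0,1],k[:,0,0]][:,:2]; print('circ',cv2.minEnclosingCircle(hull.astype(np.float32)),cv2.fitEllipse(k))
    red=(R>150)&(G<70)&(B<70)&near(pa[0],pa[1],.11);rep(red&(P[...,2]>.055),'mark');rep(red&(P[...,2]<.055),'ptr')
    rep(red&False|((R>150)&(G<70)&(B<70)&near(d[0],d[1],.1)),'posts')
    cab=near(pa[0]-.05,pa[1]+.27,.3)&(P[...,2]>.225)&(P[...,2]<.25);q=P[cab][:,:2].astype(np.float32);
    if len(q): print('cab',cv2.boxPoints(cv2.minAreaRect(q)).round(3).tolist())
    cam=near(pa[0],pa[1]-.2,.09)&(P[...,2]>.13)&(P[...,2]<.2);q=P[cam];
    print('cam',len(q),np.percentile(q,[1,50,99],axis=0).round(3).tolist()); q=q[q[:,2]>.175][:,:2].astype(np.float32);print(len(q), cv2.boxPoints(cv2.minAreaRect(q)).round(3).tolist() if len(q)>5 else '')
E
```

```text
[[ 0.294 -0.001 -0.956]
 [ 0.956 -0.002  0.294]
 [-0.002 -1.     0.   ]]
[0.38284585 0.21554172 0.02      ] [ 0.57970091 -0.07511425  0.064     ]
t grip 96 [0.383  0.2179 0.0914] [0.374 0.188 0.084] [0.391 0.247 0.098]
axis [-0.15744648  0.98752752] 99.05871167886701
t pan 1683 [ 0.5816 -0.0745  0.0638] [ 0.518 -0.137  0.055] [ 0.646 -0.011  0.072]
circ ((0.5821710228919983, -0.07409705966711044), 0.06520585715770721) ((299.3356628417969, 180.10848999023438), (44.15933609008789, 46.465232849121094), 97.40621948242188)
t mark 4 [ 0.5307 -0.0629  0.0646] [ 0.527 -0.063  0.062] [ 0.534 -0.063  0.067]Traceback (most recent call last):
  File "<stdin>", line 21, in <module>
  File "<stdin>", line 13, in rep
    return umr_minimum(a, axis, None, out, keepdims, initial, where)
ValueError: zero-size array to reduction operation minimum which has no identity
```

View pics/c0.png

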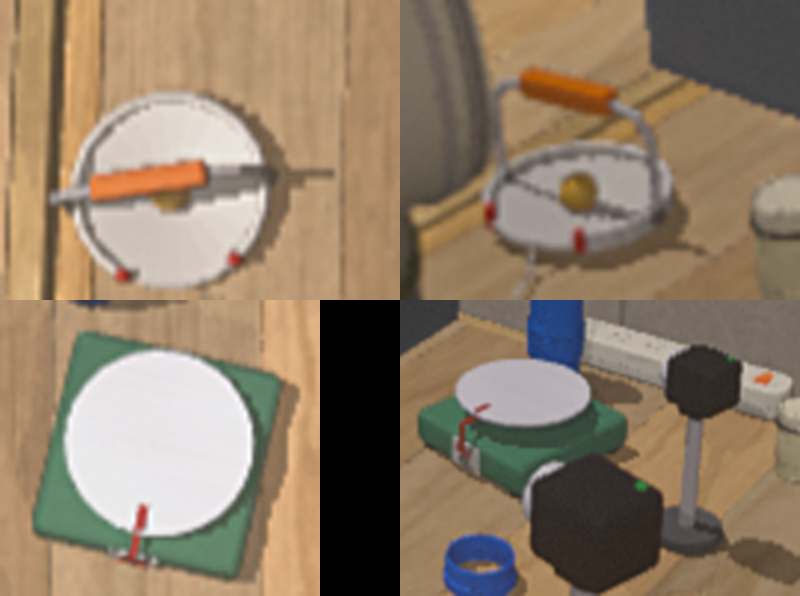

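Crop: the dish has the orange bar, brass ball and both red posts (top px ≈(184.6,269.8), (207.2,266.6)). The pan mark is at top px ≈(295.5,199) and the balance is yawed about −0.22. The small stand's lens faces the pan. I'll refine the numbers.

```bash
python3 - <<'E'
from h import *
t=load('t0');s=load('s0')
d=np.array([.383,.217]);pa=np.array([.582,-.0745])
for c,n in((t,'t'),(s,'s')):
    P=cloud(c);f=c['frame'].astype(int);R,G,B=f[...,0],f[...,1],f[...,2]; Z=P[...,2]
    near=lambda p,r:(np.hypot(P[...,0]-p[0],P[...,1]-p[1])<r)&(c['depth']>0)
    def rep(m,nm):
        q=P[m]; print(n,nm,len(q),*( (q.mean(0).round(4),q.min(0).round(3),q.max(0).round(3)) if len(q) else ''))
    rect=lambda m,k:print(n,k,m.sum(),[np.round(x,4) for x in cv2.minAreaRect(P[m][:,:2].astype(np.float32))],cv2.boxPoints(cv2.minAreaRect(P[m][:,:2].astype(np.float32))).round(3).tolist()) if m.sum()>4 else None
    org=(R>150)&(G<160)&(B<90)&(R-B>90)&near(d,.12)&(Z>.07)
    rep(org,'grip'); q=P[org]; rect(org&(Z>.088) if n=='t' else org,'griprect')
    v,u=np.nonzero(org); l=cv2.fitLine(np.stack([u,v],1).astype(np.float32),cv2.DIST_L2,0,.01,.01).ravel()
    e=[at_z(c,l[2]+k*l[0],l[3]+k*l[1],.09) for k in(-10,10)];dd=e[1]-e[0];print(n,'line centre',at_z(c,u.mean(),v.mean(),.09),'angle mod180',np.degrees(np.arctan2(dd[1],dd[0])))
    wh=(f.min(-1)>130)&near(pa,.075)&(Z>.056)&(Z<.075); rep(wh,'pan')
    k=max(cv2.findContours(wh.astype(np.uint8),cv2.RETR_EXTERNAL,cv2.CHAIN_APPROX_NONE)[0],key=len); e=cv2.fitEllipse(k); print('pan from ellipse',at_z(c,*e[0],.064))
    gr=(G>R+25)&(G>B+10)&near(pa,.13)&(Z>.025)&(Z<.05); rect(gr,'housing')
    red=(R>130)&(G<80)&(B<80)
    rep(red&near(pa,.066)&(Z>.058),'mark');rep(red&near(d,.1),'posts')
    rect((Z>.225)&(Z<.25)&near(pa+[-.0,.28],.25),'cab')
    rect((Z>.172)&(Z<.2)&near(pa+[0,-.2],.09),'camtop'); q=P[(Z>.13)&(Z<.2)&near(pa+[0,-.2],.1)];print('cam',np.percentile(q,[0,50,100],axis=0).round(3).tolist())
    rect((Z>.006)&(Z<.03)&(f.max(-1)<90)&near(pa+[0,-.2],.1),'foot')
    br=(R>110)&(B<70)&(R-B>60)&near(d,.05)&(Z<.045);rep(br,'ball')
    rim=(f.min(-1)>110)&near(d,.07)&(Z<.04); 
    k=np.vstack(cv2.findContours(rim.astype(np.uint8),cv2.RETR_EXTERNAL,cv2.CHAIN_APPROX_NONE)[0]); e=cv2.fitEllipse(cv2.convexHull(k)); print('dish rim',at_z(c,*e[0],.02),e)
    bl=(B>100)&(R<80)&near(pa+[.13,.03],.09)&(Z>.02);rep(bl,'bottle')
E
```

```text
t grip 107 [0.383  0.2175 0.0914] [0.374 0.188 0.084] [0.393 0.247 0.098]
t griprect 93 [array([0.3832, 0.2172]), array([0.0126, 0.0596]), np.float64(9.2728)] [[0.3720000088214874, 0.2460000067949295], [0.38199999928474426, 0.18700000643730164], [0.39399999380111694, 0.1889999955892563], [0.38499999046325684, 0.24799999594688416]]
t line centre [0.38310263 0.2177337  0.09      ] angle mod180 -80.76940243069656
t pan 1689 [ 0.5813 -0.0745  0.0638] [ 0.518 -0.137  0.056] [ 0.646 -0.011  0.072]
pan from ellipse [ 0.58085893 -0.07438004  0.064     ]
t housing 695 [array([ 0.5811, -0.0733]), array([0.1441, 0.1471]), np.float64(76.6329)] [[0.49300000071525574, -0.12600000202655792], [0.6359999775886536, -0.1599999964237213], [0.6690000295639038, -0.019999999552965164], [0.5260000228881836, 0.014000000432133675]]
t mark 5 [ 0.5292 -0.0629  0.0651] [ 0.523 -0.063  0.062] [ 0.534 -0.063  0.067]
t posts 5 [0.3423 0.2034 0.0254] [0.335 0.177 0.023] [0.347 0.241 0.028]
t cab 107 [array([0.665 , 0.2277]), array([0.1024, 0.0063]), np.float64(0.2385)] [[0.6140000224113464, 0.23100000619888306], [0.
[... 2447 characters left out ...]
.25200000405311584], [0.5180000066757202, -0.24400000274181366]]
cam [[0.506, -0.31, 0.13], [0.521, -0.287, 0.17], [0.557, -0.245, 0.186]]
s foot 212 [array([ 0.5332, -0.2834]), array([0.0562, 0.0515]), np.float64(22.0278)] [[0.4970000088214874, -0.27000001072883606], [0.5170000195503235, -0.3179999887943268], [0.5690000057220459, -0.296999990940094], [0.550000011920929, -0.24899999797344208]]
s ball 30 [0.3758 0.212  0.0229] [0.347 0.183 0.012] [0.387 0.22  0.031]
dish rim [0.38066173 0.21602336 0.02      ] ((205.01455688476562, 238.29397583007812), (20.972299575805664, 37.72819519042969), 81.7151870727539)
s bottle 768 [ 0.7029 -0.0344  0.1083] [ 0.688 -0.056  0.024] [ 0.739 -0.001  0.178]
```

```bash
cat >> h.py <<'E'
from scipy.spatial.transform import Rotation as Ro
def go(x,y,z,ang):
    "remaining shift cm (tool axes), and turn deg, to TCP target with tool x at world angle ang, y down"
    s=readout.read_state(); R=Ro.from_rotvec(s['orientation']); a=np.radians(ang)
    T=Ro.from_matrix(np.array([[np.cos(a),0,-np.sin(a)],[np.sin(a),0,np.cos(a)],[0,-1,0]]))
    p=s['tool_pos']; M=R.as_matrix()
    print('t %.2f pos %s q6 %.2f open %.4f F %s ang %.2f tilt %.2f'%(s['t'],p.round(4),s['q'][5],s['opening'],s['force'].round(2),np.degrees(np.arctan2(M[1,0],M[0,0])),np.degrees(np.arccos(-M[2,1]))))
    print(' shift cm',(R.inv().apply(np.array([x,y,z])-p)*100).round(2),'turn',(R.inv()*T).as_rotvec(degrees=True).round(2))
E
python3 -m creep '[[[0,-1,0,-1,0,0,0],[0,-2,0,-2,0,4,0],[0,-3,0,-3,0,6,0],[0,-3,0,-3,0,8,0],[0,-3,0,-3,0,8,0],[0,-2,0,-3,0,8,0],[0,-1,0,-2,0,8,0],[0,-0.5,0,-1,0,6,0]]]' 5
python3 - <<'E'
from h import *
t=load('t0');P=cloud(t);print([at_z(t,222,194,z).round(3) for z in(0,.2,.237)],P[120,210].round(3),P[190,215].round(3),P[120,180].round(3))
print('cart a',P[250:255,252].round(3)[2],'camera lens dir')
go(.3835,.2175,.16,9.5)
E
```

```text
t: 0.9
tool_pos: [0.2481, 0.3322, 0.2244]
orientation: [-1.555, -0.315, 0.321]
force: [-0.3, 0.8, 0.3]
opening: 0.093
[array([0.554, 0.144, 0.   ]), array([0.515, 0.121, 0.2  ]), array([0.508, 0.117, 0.237])] [0.703 0.156 0.204] [0.549 0.154 0.084] [0.692 0.225 0.235]
cart a [0.382 0.051 0.079] camera lens dir
t 0.90 pos [0.2481 0.3322 0.2244] q6 0.40 open 0.0930 F [-0.3   0.85  0.35] ang 23.22 tilt 0.49
 shift cm [  7.96   6.51 -15.83] turn [ 0.42 13.72 -0.24]
```

```bash
python3 -m creep '[[[0,1,0.2,-2,0.2,4,0],[0,1.2,0.3,-2.5,0.2,5,0],[0,1.2,0.5,-2.5,0,4,0],[0,1,0.5,-2.5,0,1,0],[0,0.5,0.5,-2,0,0,0],[0,0.3,0.5,-1,0,0,0],[0,0,0,0,0,0,0],[0,0,0,0,0,0,0]]]'
python3 - <<'E'
from h import *
go(.3835,.2175,.16,9.5)
E
```

```text
t: 1.7
tool_pos: [0.3295, 0.2127, 0.1962]
orientation: [-1.571, -0.107, 0.114]
force: [-0.6, 0.4, 0.3]
opening: 0.0932
t 1.70 pos [0.3295 0.2127 0.1962] q6 0.30 open 0.0932 F [-0.63  0.4   0.31] ang 8.07 tilt 0.28
 shift cm [ 5.43  3.6  -0.28] turn [ 0.13 -1.43 -0.25]
```

```bash
python3 -m creep '[[[0,1,0.5,0,0,-0.8,0],[0,1.5,1,-0.1,0,-0.7,-0.2],[0,1.5,1,-0.1,0,0,0],[0,1,0.7,-0.1,0,0,0],[0,0.4,0.4,0,0,0,0],[0,0,0,0,0,0,0],[0,0,0,0,0,0,0],[0,0,0,0,0,0,0]]]'
python3 - <<'E'
from h import *
go(.3835,.2175,.076,9.5)
a=shot('scene','s1');b=shot('top','t1')
def cr(tag,u,v,w,h,s): return cv2.resize(cv2.imread(f'pics/{tag}.png')[v:v+h,u:u+w],None,fx=s,fy=s,interpolation=cv2.INTER_CUBIC)
cv2.imwrite('pics/c1.png',np.hstack([cr('s1',165,160,80,100,5),cr('t1',150,210,80,100,5)]))
E
```

```text
t: 2.5
tool_pos: [0.3827, 0.2223, 0.1611]
orientation: [-1.567, -0.138, 0.135]
force: [-0.4, -0.2, -0.2]
opening: 0.0932
t 2.50 pos [0.3827 0.2223 0.1611] q6 0.24 open 0.0932 F [-0.38 -0.23 -0.23] ang 9.97 tilt 0.09
 shift cm [-0.02  8.51 -0.49] turn [0.02 0.47 0.09]
```

View pics/c1.png

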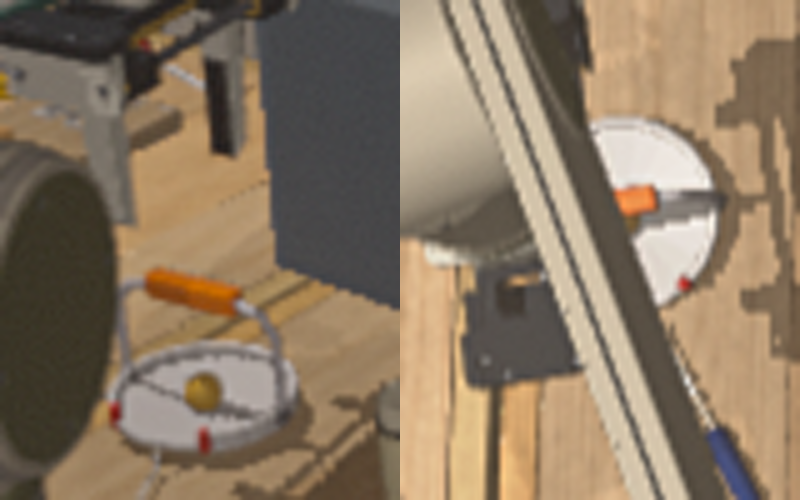

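The scene crop (5x) shows both fingers straddling the orange bar from above (bar centre ≈ scene px (203.6,218)). The ball is centred, and the top view is mostly hidden by the arm. Next I compare the camera calibration with the arm kinematics at the fingertips, and start down.

```bash
python3 -m creep '[[[0,0,0.7,-0.2,0,0,0],[0,0,1,-0.2,0,0,0],[0,0,1,-0.1,0,0,0],[0,0,1,0,0,0,0],[0,0,0.6,0,0,0,0],[0,0,0.3,0,0,0,0],[0,0,0,0,0,0,0],[0,0,0,0,0,0,0]]]'
python3 - <<'E'
from h import *
c=load('s1'); p=np.array([.3827,.2223,.150]);e=np.array([np.cos(.174),np.sin(.174),0])
print('tips',proj(c,[p-.0465*e,p+.0465*e,p]), 'seen L(187-190,204) R(207-213,191)')
g=np.array([.3835,.2175]);b=np.array([-np.sin(.165),np.cos(.165)])
for z in(.076,.092): print(proj(c,[[*(g-.031*b),z],[*(g+.031*b),z]]))
go(.3835,.2175,.076,9.5)
E
```

```text
t: 3.4
tool_pos: [0.3829, 0.2164, 0.1104]
orientation: [-1.567, -0.137, 0.136]
force: [-0.6, 0.1, -0.2]
opening: 0.093
tips [[189.98330734 204.16272832]
 [209.23629987 191.15018611]
 [199.85859878 197.489563  ]] seen L(187-190,204) R(207-213,191)
[[212.58460629 223.15983205]
 [194.83398091 218.75644366]]
[[212.12662416 218.21935818]
 [194.29500802 213.8767614 ]]
t 3.40 pos [0.3829 0.2164 0.1104] q6 0.22 open 0.0930 F [-0.63  0.12 -0.17] ang 9.94 tilt 0.05
 shift cm [0.08 3.44 0.1 ] turn [0.03 0.44 0.04]
```

```bash
python3 -m creep '[[[0,0.05,0.6,0.1,0,0.4,0],[0,0,0.8,0,0,0,0],[0,0,0.8,0,0,0,0],[0,0,0.7,0,0,0,0],[0,0,0.4,0,0,0,0],[0,0,0.1,0,0,0,0],[0,0,0,0,0,0,0],[0,0,0,0,0,0,0]]]'
python3 - <<'E'
from h import *
go(.3835,.2175,.076,9.5)
E
```

```text
t: 4.2
tool_pos: [0.3836, 0.2179, 0.0738]
orientation: [-1.567, -0.132, 0.129]
force: [0.1, -0.8, -0.1]
opening: 0.0931
t 4.20 pos [0.3836 0.2179 0.0738] q6 0.23 open 0.0931 F [ 0.14 -0.82 -0.12] ang 9.52 tilt 0.08
 shift cm [-0.02 -0.22 -0.03] turn [0.02 0.02 0.08]
```

```bash
python3 -m creep '[[[0.2,0,-0.2,0,0,0,0],[0.4,0,0,0,0,0,0],[0.6,0,0,0,0,0,0],[0.7,0,0,0,0,0,0],[0.74,0,0,0,0,0,0],[0.76,0,0,0,0,0,0],[0.78,0,0,0,0,0,0],[0.78,0,0,0,0,0,0]]]' 5
python3 - <<'E'
from h import *
go(.3835,.2175,.076,9.5)
E
python3 -m creep '[[[0.79,0,0,0,0,0,0],[0.8,0,0,0,0,0,0],[0.81,0,0,0,0,0,0],[0.82,0,0,0,0,0,0],[0.83,0,0,0,0,0,0],[0.84,0,0,0,0,0,0],[0.85,0,0,0,0,0,0],[0.86,0,0,0,0,0,0]]]' 5
python3 - <<'E'
from h import *
go(.3835,.2175,.076,9.5)
E
```

```text
t: 5.0
tool_pos: [0.3845, 0.2182, 0.0772]
orientation: [-1.566, -0.133, 0.128]
force: [0.1, -0.1, 0.2]
opening: 0.0333
t 5.00 pos [0.3845 0.2182 0.0772] q6 0.23 open 0.0333 F [ 0.1  -0.08  0.18] ang 9.52 tilt 0.21
 shift cm [-0.11  0.12 -0.05] turn [-0.01  0.02  0.21]
t: 5.8
tool_pos: [0.3844, 0.2182, 0.0771]
orientation: [-1.566, -0.133, 0.128]
force: [-1.4, 0.6, 0.3]
opening: 0.0141
t 5.80 pos [0.3844 0.2182 0.0771] q6 0.23 open 0.0141 F [-1.41  0.56  0.28] ang 9.52 tilt 0.20
 shift cm [-0.1   0.11 -0.05] turn [-0.01  0.02  0.2 ]
```

```bash
python3 -m creep '[[[1,0,0,0,0,0,0],[1,0,0,0,0,0,0],[1,0,0,0,0,0,0],[1,0,0,0,0,0,0],[1,0,-0.1,0,0,0,0],[1,0,-0.2,0,0,0,0],[1,0,-0.2,0,0,0,0],[1,0,-0.2,0,0,0,0]]]' 30
python3 -m creep '[[[1,0,-0.3,0,0,0,0],[1,0,-0.4,0,0,0,0],[1,0,-0.5,0,0,0,0],[1,0,-0.5,0,0,0,0],[1,0,-0.4,0,0,0,0],[1,0,-0.3,0,0,0,0],[1,0,-0.2,0,0,0,0],[1,0,-0.1,0,0,0,0]]]'
python3 - <<'E'
from h import *
go(.3845,.2182,.20,9.5)
a=shot('scene','s2')
crop('s2',150,150,270,270,5,'c2')
E
```

```text
t: 6.6
tool_pos: [0.3833, 0.2177, 0.0834]
orientation: [-1.567, -0.131, 0.13]
force: [-0.5, 0.4, -2.5]
opening: 0.0139
t: 7.4
tool_pos: [0.3837, 0.2179, 0.1137]
orientation: [-1.567, -0.132, 0.129]
force: [-0.5, -0.5, -2.7]
opening: 0.0135
t 7.40 pos [0.3837 0.2179 0.1137] q6 0.23 open 0.0135 F [-0.53 -0.53 -2.69] ang 9.52 tilt 0.13
 shift cm [ 0.1  -8.63  0.01] turn [0.01 0.02 0.13]
```

View pics/c2.png

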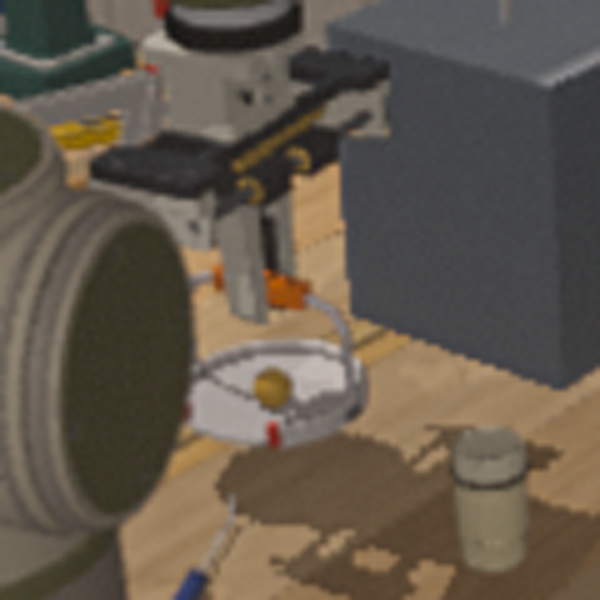

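Scene crop: the dish hangs level from the pads and the ball is centred at crop (272,388). Opening is 13.5 mm and the load is 2.7 N. Lifting further, then carrying.

```bash
python3 -m creep '[[[1,0,-0.2,0,0,0,0],[1,0,-0.4,0,0,0,0],[1,0,-0.6,0,0,0,0],[1,0,-0.8,0,0,0,0],[1,0,-0.9,0,0,0,0],[1,0,-0.9,0,0,0,0],[1,0,-0.9,0,0,0,0],[1,0,-0.9,0,0,0,0]]]'
python3 -m creep '[[[1,0,-0.8,0,0,0,0],[1,0,-0.7,0,0,0,0],[1,0,-0.6,-0.1,0,0,0],[1,0,-0.4,-0.3,0,0,0],[1,0,-0.2,-0.5,0,0.3,0],[1,0,-0.1,-0.7,0,0.6,0],[1,0,0,-0.9,0,0.9,0],[1,0,0,-1.0,0,1,0]]]'
python3 - <<'E'
from h import *
go(.41,0,.20,-13.35)
E
```

```text
t: 8.25
tool_pos: [0.383, 0.2176, 0.1736]
orientation: [-1.567, -0.131, 0.13]
force: [0.0, 0.1, -1.3]
opening: 0.0134
t: 9.05
tool_pos: [0.3889, 0.1812, 0.2053]
orientation: [-1.569, -0.092, 0.089]
force: [0.2, 0.1, -1.8]
opening: 0.0139
t 9.05 pos [0.3889 0.1812 0.2053] q6 0.20 open 0.0139 F [ 0.24  0.14 -1.77] ang 6.61 tilt 0.13
 shift cm [ 1.000e-02  5.400e-01 -1.824e+01] turn [-1.000e-02  1.996e+01  1.300e-01]
```

```bash
python3 -m creep '[[[1,0,0,-1.1,0,1,0],[1,0,0,-1.2,0,1,0],[1,0,0,-1.2,0,1,0],[1,0,0,-1.2,0,1,0],[1,0.1,0,-1.2,0,1,0],[1,0.2,0,-1.2,0,1,0],[1,0.3,0,-1.2,0,1,0],[1,0.4,0,-1.2,0,1,0]]]'
python3 - <<'E'
from h import *
go(.581,-.0745,.20,-13.35)
E
```

```text
t: 9.85
tool_pos: [0.4023, 0.076, 0.2032]
orientation: [-1.572, 0.033, -0.032]
force: [-0.3, -0.6, -2.3]
opening: 0.0134
t 9.85 pos [0.4023 0.076  0.2032] q6 0.10 open 0.0134 F [-0.27 -0.6  -2.28] ang -2.36 tilt 0.10
 shift cm [ 18.48   0.32 -14.3 ] turn [ 0.09 10.99 -0.04]
```

```bash
python3 -m creep '[[[1,0.5,0,-1.2,0,1,0],[1,0.6,0,-1.2,0,1,0],[1,0.7,0,-1.2,0,1,0],[1,0.8,0,-1.2,0,1,0],[1,0.9,0,-1.2,0,1,0],[1,1.0,0,-1.1,0,1,0],[1,1.1,0,-1.0,0,1,0],[1,1.2,0,-0.9,0,1,0]]]'
python3 - <<'E'
from h import *
go(.581,-.0745,.20,-13.35)
E
```

```text
t: 10.65
tool_pos: [0.46, -0.0328, 0.2016]
orientation: [-1.567, 0.159, -0.154]
force: [-0.1, -0.5, -2.1]
opening: 0.0135
t 10.65 pos [ 0.46   -0.0328  0.2016] q6 0.02 open 0.0135 F [-0.06 -0.48 -2.15] ang -11.41 tilt 0.21
 shift cm [12.69  0.13 -1.7 ] turn [ 0.15  1.94 -0.15]
```

```bash
python3 -m creep '[[[1,1.3,0,-0.7,0,0.8,0],[1,1.3,0,-0.5,0,0.6,0],[1,1.3,0,-0.3,0,0.3,0],[1,1.3,0,-0.1,0,0.2,0],[1,1.2,0,0,0,0,0],[1,1.1,0,0,0,0,0],[1,0.9,0,0,0,0,0],[1,0.7,0,0,0,0,0]]]'
python3 - <<'E'
from h import *
go(.581,-.0745,.20,-13.35)
E
```

```text
t: 11.45
tool_pos: [0.5505, -0.0777, 0.1989]
orientation: [-1.565, 0.197, -0.188]
force: [0.0, 0.8, -1.8]
opening: 0.0133
t 11.45 pos [ 0.5505 -0.0777  0.1989] q6 0.01 open 0.0133 F [ 0.01  0.8  -1.8 ] ang -14.02 tilt 0.36
 shift cm [ 2.88 -0.12  1.05] turn [ 0.18 -0.67 -0.31]
```

```bash
python3 -m creep '[[[1,0.7,0,0.1,0,-0.2,0],[1,0.6,0,0.2,0.1,-0.3,-0.1],[1,0.5,0,0.2,0.1,-0.2,-0.1],[1,0.4,0,0.2,0,0,0],[1,0.3,0,0.2,0,0,0],[1,0.2,0,0.1,0,0,0],[1,0.1,0,0,0,0,0],[1,0,0,0,0,0,0]]]'
python3 - <<'E'
from h import *
go(.581,-.0745,.20,-13.35)
a=shot('scene','s3');b=shot('top','t3')
def cr(tag,u,v,w,h,s): return cv2.resize(cv2.imread(f'pics/{tag}.png')[v:v+h,u:u+w],None,fx=s,fy=s,interpolation=cv2.INTER_CUBIC)
cv2.imwrite('pics/c3.png',np.hstack([cr('s3',275,130,80,130,4.5),cr('t3',255,125,96,130,4.5)]))
E
```

```text
t: 12.25
tool_pos: [0.5826, -0.0741, 0.1984]
orientation: [-1.562, 0.183, -0.18]
force: [0.1, -0.3, -2.0]
opening: 0.0136
t 12.25 pos [ 0.5826 -0.0741  0.1984] q6 0.02 open 0.0136 F [ 0.14 -0.33 -1.98] ang -13.25 tilt 0.16
 shift cm [-0.15 -0.16 -0.08] turn [-0.05  0.1  -0.15]
```

View pics/c3.png

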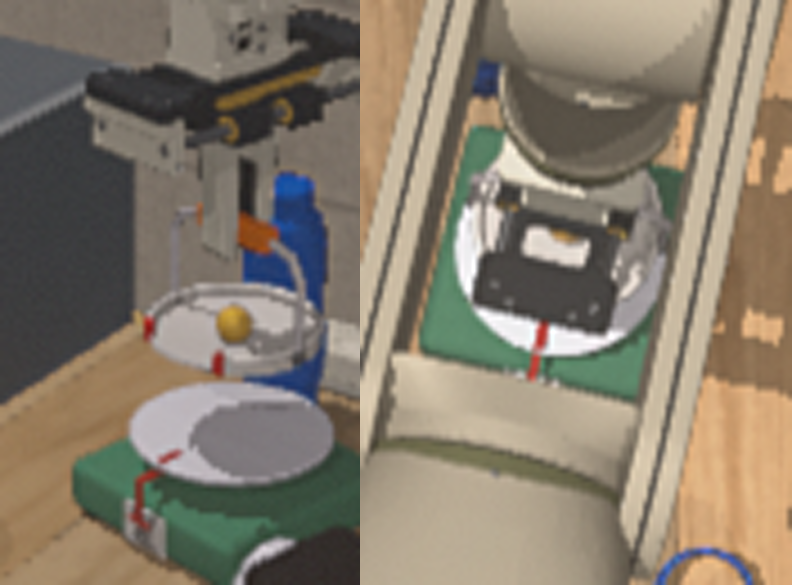

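Scene crop: the dish hangs level above the pan with the ball centred (px ≈(327.2,202.2)). The posts are at px ≈(307.9,202.9) and (323.4,210.9), the pan mark at px ≈(310,233). I'll check the dish's centre and yaw from these.

```bash
python3 - <<'E'
from h import *
from scipy.optimize import least_squares
def meas(tag,zb,obs):
    c=load(tag)
    P=lambda x,y,a,z:[[x+.0*0,y,zb+z+.0181]]+[[x+.053*np.cos(a+k),y+.053*np.sin(a+k),zb+z+.012] for k in(.628,-.628)]
    # posts order: image-left post first
    best=None
    for o in([1,0,2],) if False else ([0,1,2],[0,2,1]):
        ob=np.array(obs)[o]
        r=least_squares(lambda p:(proj(c,P(p[0],p[1],p[2],0))-ob).ravel(),[.58,-.075,np.radians(167)])
        if best is None or r.cost<best.cost: best=r
    return best
r=meas('s3',.1213,[[327.2,202.2],[307.9,202.9],[323.4,210.9]]);print(r.x[:2],np.degrees(r.x[2]),r.fun.round(2))
# auto red/ball centroids, rim
c=load('s3');f=c['frame'].astype(int);R,G,B=f[...,0],f[...,1],f[...,2]
m=((R>130)&(G<80)&(B<80)).astype(np.uint8);m[:,:295]=0;m[:190]=0;m[250:]=0;m[:,345:]=0
n,l,st,ce=cv2.connectedComponentsWithStats(m);print(st[1:].tolist(),ce[1:].round(1).tolist())
m=((R-B>70)&(G>90)).astype(np.uint8);m[:195]=0;m[212:]=0;m[:,:315]=0;m[:,340:]=0
n,l,st,ce=cv2.connectedComponentsWithStats(m);print('ball',st[1:].tolist(),ce[1:].round(1).tolist())
# same estimator on initial table picture, for bias
c=load('s0');f=c['frame'].astype(int);R,G,B=f[...,0],f[...,1],f[...,2]
m=((R>130)&(G<80)&(B<80)).astype(np.uint8);m[:,:180]=0;m[:225]=0;m[260:]=0;m[:,230:]=0
n,l,st,ce=cv2.connectedComponentsWithStats(m);print(st[1:].tolist(),ce[1:].round(1).tolist())
r=meas('s0',0,[[170+579/5,200+191/5],[170+490/5,200+212/5],[170+579/5,200+241/5]]);print('init',r.x[:2],np.degrees(r.x[2]),r.fun.round(2))
print('pan centre proj',proj(load('s3'),[[.581,-.0745,.064],[.581-.056*np.cos(.233),-.0745+.056*np.sin(.233),.064]]))
E
```

```text
[ 0.58655437 -0.07265694] 164.495886032816 [-0.03 -1.14 -0.37  0.48  0.41  0.64]
[[307, 201, 2, 5, 7], [322, 209, 3, 5, 11], [311, 231, 3, 2, 3], [306, 235, 3, 2, 4], [304, 244, 1, 1, 1]] [[307.3, 202.6], [323.2, 210.7], [312.0, 231.3], [307.0, 235.5], [304.0, 244.0]]
ball [[323, 198, 7, 7, 40]] [[326.2, 201.1]]
[[187, 241, 2, 1, 2], [205, 246, 1, 1, 1]] [[187.5, 241.0], [205.0, 246.0]]
init [0.52233396 0.0275034 ] 180.907496152221 [-0.21 -0.67 -0.11  0.58  0.32  0.07]
pan centre proj [[326.10648552 225.54995645]
 [311.69161145 231.96147532]]
```

```bash
cat >> h.py <<'E'
from scipy.optimize import least_squares
def meas(tag,zb,obs,hp=.013):
    c=load(tag); best=None
    P=lambda x,y,a:[[x,y,zb+.0181]]+[[x+.053*np.cos(a+k),y+.053*np.sin(a+k),zb+hp] for k in(.628,-.628)]
    for o in ([0,1,2],[0,2,1]):
      for a0 in (170,260):
        r=least_squares(lambda p:(proj(c,P(*p))-np.array(obs)[o]).ravel(),[.5,.0,np.radians(a0)])
        if best is None or r.cost<best.cost: best=r
    print(tag,best.x[:2].round(4),'gap deg',np.degrees(best.x[2]).round(1),best.fun.round(2))
E
python3 - <<'E'
from h import *
meas('s3',.1213,[[326.2,201.1],[307.3,202.6],[323.2,210.7]])
meas('s0',0,[[205.4,237.8],[187.6,242.0],[205.4,247.8]])
c=load('s3');P=cloud(c);f=c['frame'].astype(int)
go(.581,-.0745,.20,-13.35)
E
```

```text
s3 [ 0.5875 -0.069 ] gap deg 167.0 [ 0.05 -0.49 -0.25 -0.04  0.21  0.54]
s0 [0.3887 0.2225] gap deg 187.0 [ 0.03 -0.71 -0.36  0.08  0.33  0.62]
t 12.35 pos [ 0.5825 -0.0741  0.1985] q6 0.02 open 0.0136 F [ 0.02 -0.2  -2.23] ang -13.25 tilt 0.15
 shift cm [-0.14 -0.15 -0.07] turn [-0.05  0.1  -0.14]
```

```bash
python3 -m creep '[[[1,-0.1,0.2,0,0,0,0],[1,-0.05,0.4,-0.05,0,0,0],[1,0,0.6,0,0,0,0],[1,0,0.7,0,0,0,-0.1],[1,0,0.8,0,0,0,0],[1,0,0.8,0,0,0,0],[1,0,0.7,0,0,0,0],[1,0,0.5,0,0,0,0]]]'
python3 - <<'E'
from h import *
go(.581,-.0745,.1365,-13.35)
E
```

```text
t: 13.15
tool_pos: [0.58, -0.0744, 0.1471]
orientation: [-1.562, 0.183, -0.181]
force: [-0.1, -0.1, -2.3]
opening: 0.0143
t 13.15 pos [ 0.58   -0.0744  0.1471] q6 0.02 open 0.0143 F [-0.09 -0.09 -2.26] ang -13.28 tilt 0.08
 shift cm [0.1  1.06 0.01] turn [-0.04  0.07 -0.07]
```

```bash
python3 -m creep '[[[1,0.05,0.3,0,0,0,0],[1,0.05,0.2,0,0,0,0],[1,0,0.1,0,0,0,0],[1,0,0.1,0,0,0,0],[1,0,0.1,0,0,0,0],[1,0,0,0,0,0,0],[1,0,0,0,0,0,0],[1,0,0,0,0,0,0]]]'
python3 - <<'E'
from h import *
go(.581,-.0745,.1365,-13.35)
a=shot('scene','s4'); c=a
f=c['frame'].astype(int);R,G,B=f[...,0],f[...,1],f[...,2]
m=((R>130)&(G<80)&(B<80)).astype(np.uint8);m[:,:295]=0;m[:190]=0;m[260:]=0;m[:,345:]=0
n,l,st,ce=cv2.connectedComponentsWithStats(m);print(st[1:].tolist(),ce[1:].round(1).tolist())
E
```

```text
t: 13.95
tool_pos: [0.5812, -0.0746, 0.1389]
orientation: [-1.562, 0.183, -0.181]
force: [-1.3, 0.3, -1.6]
opening: 0.0135
t 13.95 pos [ 0.5812 -0.0746  0.1389] q6 0.02 open 0.0135 F [-1.3   0.33 -1.61] ang -13.27 tilt 0.07
 shift cm [-0.02  0.24  0.  ] turn [-0.04  0.08 -0.06]
[[328, 199, 8, 7, 35], [307, 220, 2, 4, 6], [322, 228, 2, 5, 10], [311, 232, 2, 1, 2], [306, 235, 5, 3, 6]] [[330.8, 201.6], [307.3, 221.2], [322.5, 230.0], [311.5, 232.0], [308.2, 235.8]]
```

```bash
python3 -m creep '[[[1,0,0.1,0,0,0,0],[1,0,0.1,0,0,0,0],[1,0,0.05,0,0,0,0],[1,0,0,0,0,0,0],[1,0,0,0,0,0,0],[1,0,0,0,0,0,0],[1,0,0,0,0,0,0],[1,0,0,0,0,0,0]]]'
python3 - <<'E'
from h import *
go(.581,-.0745,.1365,-13.35)
go(.581,-.0745,.1365,-13.35)
E
```

```text
t: 14.8
tool_pos: [0.5814, -0.0746, 0.1367]
orientation: [-1.562, 0.182, -0.181]
force: [-0.9, 0.2, -0.3]
opening: 0.0139
t 14.80 pos [ 0.5814 -0.0746  0.1367] q6 0.02 open 0.0139 F [-0.9   0.21 -0.3 ] ang -13.27 tilt 0.05
 shift cm [-0.04  0.02  0.  ] turn [-0.04  0.08 -0.03]
t 14.80 pos [ 0.5814 -0.0746  0.1367] q6 0.02 open 0.0139 F [-0.9   0.21 -0.3 ] ang -13.27 tilt 0.05
 shift cm [-0.04  0.02  0.  ] turn [-0.04  0.08 -0.03]
```

```bash
python3 -m creep '[[[1,0,0,0,0,0,0],[1,0,0,0,0,0,0],[0.86,0,0,0,0,0,0],[0.84,0,0,0,0,0,0],[0.83,0,0,0,0,0,0],[0.81,0,0,0,0,0,0],[0.78,0,0,0,0,0,0],[0.7,0,0,0,0,0,0]]]' 5
python3 -m creep '[[[0.6,0,0,0,0,0,0],[0.5,0,0,0,0,0,0],[0.5,0,0,0,0,0,0],[0.5,0,0,0,0,0,0],[0.5,0,0,0,0,0,0],[0.5,0,0,0,0,0,0],[0.5,0,0,0,0,0,0],[0.5,0,0,0,0,0,0]]]' 5
python3 - <<'E'
from h import *
go(.581,-.0745,.1365,-13.35)
c=shot('scene','s5');t=shot('top','t5')
f=c['frame'].astype(int);R,G,B=f[...,0],f[...,1],f[...,2]
m=((R>130)&(G<80)&(B<80)).astype(np.uint8);m[:,:295]=0;m[:190]=0;m[260:]=0;m[:,345:]=0
n,l,st,ce=cv2.connectedComponentsWithStats(m);print(st[1:].tolist(),ce[1:].round(1).tolist())
def cr(tag,u,v,w,h,s): return cv2.resize(cv2.imread(f'pics/{tag}.png')[v:v+h,u:u+w],None,fx=s,fy=s,interpolation=cv2.INTER_CUBIC)
cv2.imwrite('pics/c5.png',np.hstack([cr('s5',280,160,80,110,5),cr('t5',255,125,80,110,5)]))
E
```

```text
t: 15.6
tool_pos: [0.5823, -0.0749, 0.1373]
orientation: [-1.563, 0.18, -0.183]
force: [0.9, -0.0, -0.5]
opening: 0.0247
t: 16.4
tool_pos: [0.5824, -0.0748, 0.1373]
orientation: [-1.563, 0.18, -0.184]
force: [0.3, -0.1, -0.5]
opening: 0.0464
t 16.40 pos [ 0.5824 -0.0748  0.1373] q6 0.02 open 0.0464 F [ 0.27 -0.09 -0.54] ang -13.27 tilt 0.13
 shift cm [-0.15  0.08  0.  ] turn [-0.05  0.08  0.12]
[[324, 198, 12, 9, 43], [307, 221, 2, 3, 5], [322, 229, 2, 4, 8], [311, 232, 2, 2, 3], [306, 236, 4, 3, 6]] [[329.3, 202.0], [307.4, 221.8], [322.5, 230.5], [311.7, 232.7], [307.3, 236.8]]
```

View pics/c5.png

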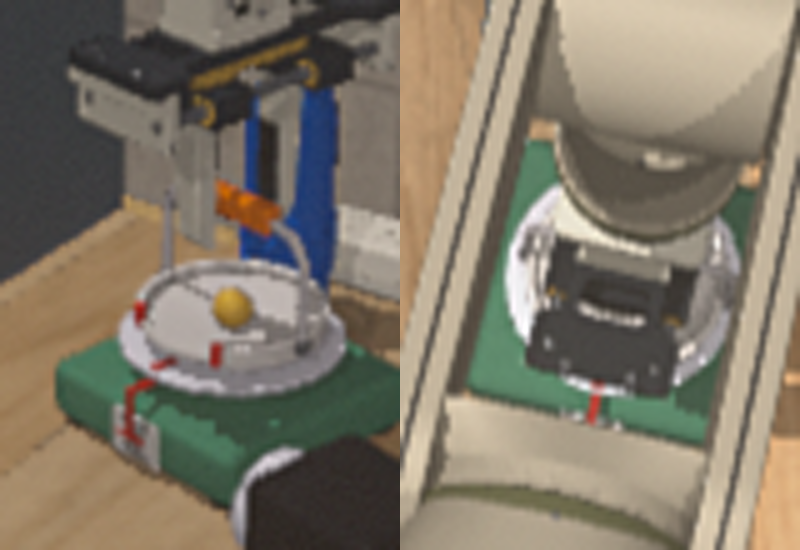

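The dish sits on the pan in the left panel: gap posts flank the mark (posts px (307.4,221.8), (322.5,230.5), mark px (311.7,232.7)). The ball is centred and the jaws are open at 46 mm, clear of the bar. Numeric check of centring:

```bash
python3 - <<'E'
from h import *
c=load('s5');f=c['frame'].astype(int);R,G,B=f[...,0],f[...,1],f[...,2]
m=((R-B>70)&(G>90)).astype(np.uint8);m[:212]=0;m[228:]=0;m[:,:318]=0;m[:,336:]=0
n,l,st,ce=cv2.connectedComponentsWithStats(m);print('ball',st[1:].tolist(),ce[1:].round(1).tolist())
b=ce[1+np.argmax(st[1:,4])]
meas('s5',.0595,[b,[307.4,221.8],[322.5,230.5]]); print('bias at start about +.005,+.005,-2.3deg')
P=cloud(c);Z=P[...,2]
wh=(f.min(-1)>110)&(np.hypot(P[...,0]-.581,P[...,1]+.0745)<.085)&(Z>.05)
q=P[wh];r=np.hypot(q[:,0]-.581,q[:,1]+.0745)
print('pan ring z',np.median(q[(r>.058)&(q[:,2]<.07)][:,2]), 'before', end=' ')
c0=load('s0');P0=cloud(c0);f0=c0['frame'];w0=(f0.min(-1)>110)&(np.hypot(P0[...,0]-.581,P0[...,1]+.0745)<.065)&(P0[...,2]>.05)&(P0[...,2]<.075);print(np.median(P0[w0][:,2]))
k=np.vstack(cv2.findContours(wh.astype(np.uint8),cv2.RETR_EXTERNAL,cv2.CHAIN_APPROX_NONE)[0])
rim=q[(q[:,2]>.076)&(q[:,2]<.09)&(r<.075)];print('rim pts',len(rim),rim.mean(0)); 
s=least_squares(lambda p:np.hypot(rim[:,0]-p[0],rim[:,1]-p[1])-p[2],[.581,-.0745,.054],loss='soft_l1',f_scale=.002);print('rim circle',s.x)
E
```

```text
ball [[323, 218, 7, 7, 39]] [[325.9, 220.9]]
s5 [ 0.5867 -0.0702] gap deg 165.3 [ 0.15 -0.68 -0.31  0.07  0.17  0.61]
bias at start about +.005,+.005,-2.3deg
pan ring z 0.060890124240113586 before 0.06502531661031283
rim pts 152 [ 0.58604336 -0.07494056  0.08085429]
rim circle [ 0.5793022  -0.07508952  0.05219394]
```

Bias-corrected, the dish is within about 1–2 mm of the pan centre, the gap within about 1° of the mark, and the pan has sunk about 4 mm. Regrasping.

```bash
python3 -m creep '[[[0.5,-0.05,0,0,0,0,0],[0.6,-0.05,0,0,0,0,0],[0.7,0,0,0,0,0,0],[0.76,0,0,0,0,0,0],[0.78,0,0,0,0,0,0],[0.79,0,0,0,0,0,0],[0.8,0,0,0,0,0,0],[0.81,0,0,0,0,0,0]]]' 5
python3 -m creep '[[[0.82,0,0,0,0,0,0],[0.83,0,0,0,0,0,0],[0.84,0,0,0,0,0,0],[0.85,0,0,0,0,0,0],[0.86,0,0,0,0,0,0],[1,0,0,0,0,0,0],[1,0,0,0,0,0,0],[1,0,0,0,0,0,0]]]' 5
python3 -m creep '[[[1,0,0,0,0,0,0],[1,0,0,0,0,0,0],[1,0,0,0,0,0,0],[1,0,-0.1,0,0,0,0],[1,0,-0.1,0,0,0,0],[1,0,-0.2,0,0,0,0],[1,0,-0.2,0,0,0,0],[1,0,-0.3,0,0,0,0]]]' 30
python3 - <<'E'
from h import *
go(.581,-.0745,.2192,76.65)
E
```

```text
t: 17.3
tool_pos: [0.5814, -0.0746, 0.1374]
orientation: [-1.563, 0.18, -0.184]
force: [-0.3, -0.6, -0.4]
opening: 0.0181
t: 18.1
tool_pos: [0.5812, -0.0745, 0.1373]
orientation: [-1.562, 0.18, -0.183]
force: [-0.9, 0.1, -0.1]
opening: 0.0141
t: 18.9
tool_pos: [0.5806, -0.0745, 0.1458]
orientation: [-1.562, 0.182, -0.182]
force: [0.2, -1.2, -2.3]
opening: 0.0136
t 18.90 pos [ 0.5806 -0.0745  0.1458] q6 0.02 open 0.0136 F [ 0.22 -1.19 -2.29] ang -13.27 tilt 0.05
 shift cm [ 0.04 -7.34  0.01] turn [-4.000e-02 -8.992e+01  4.000e-02]
```

```bash
python3 -m creep '[[[1,0,-0.4,0,0,0,0],[1,0,-0.6,0,0,0,0],[1,0,-0.7,0,0,0,0],[1,0,-0.8,0,0,0,0],[1,0,-0.8,0,0,0,0],[1,0,-0.8,0,0,0,0],[1,0,-0.8,0,0,0,0],[1,0,-0.7,0,0,0,0]]]'
python3 -m creep '[[[1,0,-0.5,0,0,0,0],[1,0,-0.4,0,0,0,0],[1,0,-0.3,0,0,0,0],[1,0,-0.2,0,0,0,0],[1,0,-0.1,0,0,-0.5,0],[1,0,0,0,0,-1,0],[1,0,0,0,0,-2,0],[1,0,0,0,0,-3,0]]]'
python3 - <<'E'
from h import *
go(.581,-.0745,.2192,76.65)
E
```

```text
t: 19.7
tool_pos: [0.5804, -0.0745, 0.2069]
orientation: [-1.562, 0.182, -0.182]
force: [0.3, 0.1, -2.2]
opening: 0.0141
t: 20.5
tool_pos: [0.5804, -0.0745, 0.2235]
orientation: [-1.568, 0.088, -0.089]
force: [-0.5, -0.0, -3.2]
opening: 0.0137
t 20.50 pos [ 0.5804 -0.0745  0.2235] q6 -0.10 open 0.0137 F [-0.46 -0.02 -3.24] ang -6.46 tilt 0.05
 shift cm [0.06 0.43 0.  ] turn [-4.000e-02 -8.311e+01  3.000e-02]
```

```bash
python3 -m creep '[[[1,0,0,0,0,-4,0],[1,0,0.1,0,0,-4.5,0],[1,0,0.1,0,0,-5,0],[1,0,0.1,0,0,-5,0],[1,0,0.1,0,0,-5,0],[1,0,0,0,0,-5,0],[1,0,0,0,0,-5,0],[1,0,0,0,0,-5,0]]]'
python3 -m creep '[[[1,0,0,0,0,-5,0],[1,0,0,0,0,-5,0],[1,0,0,0,0,-5,0],[1,0,0,0,0,-5,0],[1,0,0,0,0,-4.5,0],[1,0,0,0,0,-4,0],[1,0,0,0,0,-3,0],[1,0,0,0,0,-2,0]]]'
python3 - <<'E'
from h import *
go(.581,-.0745,.2192,76.65)
E
```

```text
t: 21.3
tool_pos: [0.5787, -0.0741, 0.2157]
orientation: [-1.517, -0.462, 0.469]
force: [0.0, 0.6, -1.9]
opening: 0.0138
t: 22.1
tool_pos: [0.5769, -0.0737, 0.2119]
orientation: [-1.348, -0.935, 0.947]
force: [-1.4, 0.3, -2.4]
opening: 0.0138
t 22.10 pos [ 0.5769 -0.0737  0.2119] q6 -1.43 open 0.0138 F [-1.42  0.27 -2.38] ang 69.57 tilt 0.67
 shift cm [ 0.07 -0.73 -0.4 ] turn [-0.67 -7.08 -0.01]
```

```bash
python3 -m creep '[[[1,0,0,0,-0.1,-2,0],[1,0,-0.1,-0.05,-0.2,-1.5,0],[1,0,-0.2,-0.1,-0.2,-1,0],[1,0,-0.2,-0.1,-0.1,-0.5,0],[1,0,-0.1,-0.1,0,-0.3,0],[1,0,-0.1,0,0,-0.2,0],[1,0,0,0,0,0,0],[1,0,0,0,0,0,0]]]'
python3 - <<'E'
from h import *
go(.581,-.0745,.2192,76.65)
c=shot('scene','s6');t=shot('top','t6')
def cr(tag,u,v,w,h,s): return cv2.resize(cv2.imread(f'pics/{tag}.png')[v:v+h,u:u+w],None,fx=s,fy=s,interpolation=cv2.INTER_CUBIC)
cv2.imwrite('pics/c6.png',np.hstack([cr('s6',285,130,120,150,4),cr('t6',255,135,80,150,4)]))
E
```

```text
t: 22.9
tool_pos: [0.5801, -0.0747, 0.2183]
orientation: [-1.316, -1.019, 1.022]
force: [-0.1, 0.0, -2.1]
opening: 0.0139
t 22.90 pos [ 0.5801 -0.0747  0.2183] q6 -1.53 open 0.0139 F [-0.12  0.04 -2.15] ang 75.51 tilt 0.14
 shift cm [ 0.04 -0.09 -0.08] turn [-0.14 -1.14 -0.01]
```

View pics/c6.png

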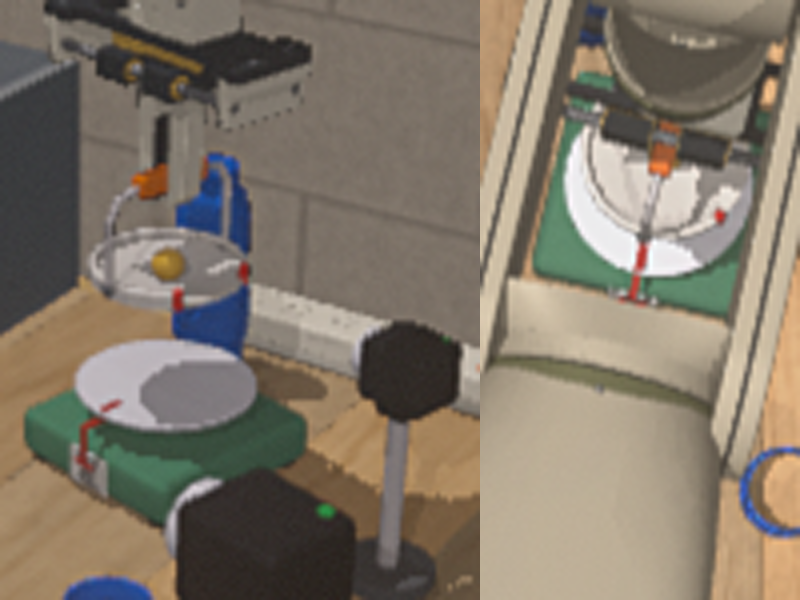

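Scene crop: the dish is held level above the pan, the ball centred (crop (169,264)), and the gap (posts at crop (178,299), (244,271)) faces the small camera. Small final trim, then measure height and yaw.

```bash
python3 -m creep '[[[1,0,0,0,0,-0.3,0],[1,0,-0.05,-0.05,-0.1,-0.4,0],[1,0,-0.05,0,0,-0.3,0],[1,0,0,0,0,-0.1,0],[1,0,0,0,0,0,0],[1,0,0,0,0,0,0],[1,0,0,0,0,0,0],[1,0,0,0,0,0,0]]]'
python3 - <<'E'
from h import *
go(.581,-.0745,.2192,76.65)
c=shot('scene','s7')
f=c['frame'].astype(int);R,G,B=f[...,0],f[...,1],f[...,2]
m=((R>130)&(G<80)&(B<80)).astype(np.uint8);m[:,:295]=0;m[:180]=0;m[222:]=0;m[:,360:]=0
n,l,st,ce=cv2.connectedComponentsWithStats(m);print(st[1:].tolist(),ce[1:].round(1).tolist());posts=ce[1:][np.argsort(-st[1:,4])[:2]]
m=((R-B>70)&(G>90)).astype(np.uint8);m[:188]=0;m[208:]=0;m[:,:315]=0;m[:,336:]=0
n,l,st,ce=cv2.connectedComponentsWithStats(m);b=ce[1+np.argmax(st[1:,4])];print('ball',st[1:].tolist(),b)
meas('s7',.1419,[b,*posts])
# height of ball: vertical solve for ball px with xy fixed; bias from s5 where z=.0595+.0181
for tag,px,xy in(('s0',(205.4,237.8),(.3835,.2175)),('s5',(325.9,220.9),(.5814,-.0746)),('s7',b,(.581,-.0745))):
    k=load(tag); z=least_squares(lambda z:proj(k,[*xy,z[0]])[0][1:]-px[1],[.05]).x; print(tag,'ball z',z, 'du',proj(k,[*xy,z[0]])[0][0]-px[0])
P=cloud(c);Z=P[...,2];near=(np.hypot(P[...,0]-.535,P[...,1]+.278)<.07)&(Z>.12)
q=P[near];print('stand top z',np.percentile(q[:,2],[50,95,99,100]).round(3))
yb=np.array([.231,.973]);w=near&(f.min(-1)>130);print('lens-ish bright pts',w.sum(),P[w].mean(0) if w.sum() else '')
E
```

```text
t: 23.8
tool_pos: [0.5805, -0.0748, 0.2192]
orientation: [-1.309, -1.036, 1.037]
force: [-0.7, 0.0, -2.4]
opening: 0.0138
t 23.80 pos [ 0.5805 -0.0748  0.2192] q6 -1.55 open 0.0138 F [-0.73  0.   -2.38] ang 76.71 tilt 0.06
 shift cm [ 0.04 -0.   -0.05] turn [-0.06  0.06 -0.01]
[[345, 196, 2, 3, 6], [329, 202, 2, 5, 9]] [[345.5, 197.0], [329.4, 204.2]]
ball [[323, 192, 8, 7, 40]] [326.45 195.1 ]
s7 [ 0.5854 -0.0703] gap deg 258.4 [-0.07 -0.72 -0.19  0.51  0.25  0.2 ]
s0 ball z [0.01982104] du -0.054209019342494
s5 ball z [0.07899423] du 0.4181303783964836
s7 ball z [0.16060777] du 0.3621670185352741
stand top z [0.169 0.184 0.185 0.185]
lens-ish bright pts 21 [ 0.5326752  -0.24935415  0.17114913]
```

```bash
python3 -m creep '[[[1,0,-0.03,0,0,0,0],[1,0,0,0,0,0,0],[1,0,0,0,0,0,0],[1,0,0,0,0,0,0],[1,0,0,0,0,0,0],[1,0,0,0,0,0,0],[1,0,0,0,0,0,0],[1,0,0,0,0,0,0]]]'
python3 - <<'E'
from h import *
go(.581,-.0745,.2195,76.65); print(abs(readout.read_state()['dq']).max())
print(robot.close_job())
E
```

```text
t: 24.65
tool_pos: [0.5805, -0.0748, 0.2195]
orientation: [-1.309, -1.036, 1.037]
force: [-0.4, 0.8, -2.6]
opening: 0.0133
t 24.65 pos [ 0.5805 -0.0748  0.2195] q6 -1.55 open 0.0133 F [-0.44  0.8  -2.59] ang 76.71 tilt 0.06
 shift cm [ 0.04 -0.   -0.05] turn [-0.06  0.06 -0.01]
0.0014476240499769755
the job is handed in; nothing more can be done
None
```

I carried the dish to the pan, set it down with the gap toward the mark, and let go until the pan settled. I then took the handle again, lifted the dish, turned it a quarter turn toward the small camera, and handed the job in at 24.65 s while still holding it. The hand-in reported no verdict.

**On the pan:**
- The dish was about 1–2 mm from the pan's centre and the gap was within about 1° of the mark.
- The pan sank about 4 mm, well short of its stop, and the ball stayed centred.

**At the finish:**
- The arm was still, the tool tilt was 0.06°, and the grip was 13.3 mm at 30 N.
- Arm readings put the tool within 1 mm of the pan's axis and the ball at about 160 mm.
- The camera gave 159–160.6 mm for the ball height (corrected and uncorrected). That reading was taken just before a last 0.3 mm lift.

**Checks that disagreed:**
- The scene-camera fit of dish position read about 5 mm and 2° off. It showed the same shift at the start, so I treated it as camera bias.
- That fit put the gap at 258.4°, against 256.65° wanted. The arm's own reading gave 256.7°.
- During the quarter turn the tool drifted about 4 mm sideways and 7 mm below the target height, with 0.7° of tilt. I trimmed this out before the final hold.

I did not check the bystanders with a separate picture at the end. No force reading after any move suggested contact with one.

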